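# Fasten the hasp of the counted tip box

## Task

Two wooden tip boxes with hasps stand on the counter, both hasps up. Fasten the one whose hasp has the red tab: swing that hasp over the catch on its lid and press it down until it lies fully home. Leave the blue-tabbed hasp as it is and both boxes where they stand.

Things in the scene. Friction and masses are not known exactly. Their poses are not given: they have to be found in the camera images.
- red_box: Wooden tip box to fasten, 127 x 154 x 114 mm (x, y, z), lid shut, loose, about 1.4 kg. Origin: centre of its underside; x to its back, y to its left (hasp side), z up. Lid top at z = 113 mm. The hasp's hinge line is parallel to the box's x, through x = -28, y = 82, z = 116 mm in the box's frame. A staple on the lid, 28 to 45 mm from that line, rises to z = 128 mm.
- red_hasp (a joint): Angle of the red-tabbed hasp, rad: 0 = home, flat over the lid towards the box's -y, staple through its slot; 1.57 = upright; more leans outward (stop 2.2). Steel leaf 34 mm wide, 84 mm long from the hinge, 2.6 mm thick; its last 26 mm is a red tab 8 mm thick, top at z = 122 mm when home. Slightly stiff (0.03 N m): stays where it is left, no spring or snap.
- blue_box: The other tip box, exactly like the first but with a blue tab on its hasp; to be left alone. Origin and axes as for the red box.
- blue_tab (a point): Centre of the blue tab (34 x 26 x 8 mm), 71 mm from the blue box's hasp hinge; this hasp also stands up and stays so.
Things that resemble listed ones, but are neither listed nor needed, are in the scene too. Leave any black or green look-alike of the red_box alone.

How it is judged:
By the outcome, as a careful person would: the job done as asked, in the order asked, and still so for the second after the job is handed in, with the robot touching nothing.
It also fails if it takes over 29 s, if anything falls off the work surface, if the arm or the gripper's body presses on something with over 40 N, if the wrist force passes 120 N, or if a joint passes its speed limit or range.

## Robot

A 6-joint arm with a two-finger parallel gripper is mounted at the origin on a cart in front of the work surface, level with it; the furniture and walls round the work are solid. World frame = base frame: x ahead of the robot, y to its left, z up, the work surface at z = 0. Lengths are in m, angles in rad, forces in N, time in s.
With the tool pointing down it reaches from about 0.25 to 0.725 m from the base axis. Payload 4 kg.
Tool frame: the origin (TCP) lies on the centre line of the jaws, within the pads' length; the fingertips stand 22 mm ahead of it and the grasp point (between the pads) lies 3 mm ahead of it; z points along the fingers, y is the line along which they close (so a half turn about z gives the same grasp; the last joint's range is limited). The gripper opens to 85 mm and grips with 20 to 120 N. Pads are 22 mm wide; open, the fingers measure 114 mm over their backs; the gripper's body (76 mm by 85 mm) begins 54 mm behind the grasp point. The pads swing forward as they close: fully open they stand 13 mm farther back than shut.
Start: joints at [1.13, 0.241, 0.005, 1.335, 0, 1.571], TCP at [0.213, 0.452, 0.253] pointing down, gripper open.
Joint ranges: [-2.72, 2.72], [-1.05, 1.87], [-1.09, 1.28], [-1.99, 2.15], [-1.42, 1.44], [-3.14, 3.14]. Speed limits (rad/s): [2.79, 2.79, 3.14, 3.14, 3.14, 3.14].

## Interface

Orientations are given as a rotation vector (axis times angle).
In Python, from rig import env gives the robot as it stands. The module is installed in compiled form; this text tells all that it offers.
- The arm moves only by the tool carry_out, never from a script. Its argument "deltas" is text: rows parted by semicolons, each of 7 numbers parted by spaces: the shift along the tool's x, y, z in m, then the turn, a rotation vector about the tool's x, y, z in degrees, then the closure, from 0 (fully open) to 1 (shut). In form: tx ty tz wx wy wz jaw; .... A call has exactly 5 rows; each row shifts and turns the commanded pose from where the row before left it, along the tool's axes as they then stand; what a row does not reach is not made up. A row lasts 1/12 s, in which the tool goes at most 41.7 mm and 7.16 degrees, less where a joint would pass 70% of its speed; a pose out of reach is approached as far as the arm can. A call with a gripper value outside its range is refused whole. The fingers move at their own pace and stop on an object; "newtons" is the grip in N (left out, the last holds). Time passes only in rows, so rows that do not move let the fingers close, or fill a call up. It gives the time, the measured TCP pose, the force and the opening at its end, in the units of the state.
- env.sense(): the state, without advancing time (a new reading comes with each control period).
- env.grab_frame(name): name is "scene" or "side" or "wrist"; returns a dict with "pixels" (400x640x3 uint8, red, green, blue), "K" (3x3 intrinsics, pixels), "R" (3x3) and "t" (3): a world point X has camera coordinates R X + t. Camera axes: x right, y down, z forward; pixel columns grow to the right and rows downward; lengths in m; the calibration is good to about 2 mm. A picture is of the moment at which its call begins. There is no depth.
- env.sign_off(): hands the job in, once; it reports no verdict.
The state is a dict: "t": time; "q": joint angles; "joint_velocities": joint speeds; "joint_torque": joint torques, N m; "tcp_pos": TCP position; "orientation": TCP orientation; "ft_force": force on the tool from outside, world axes, zero at the start; "torque": the same for the moment, N m; "gripper_width": finger opening in m.
Only numpy, scipy, OpenCV 4.12 (cv2) and the standard library are available. Lean on these libraries where they do the work, as an engineer would, in place of code of your own. Each camera call takes 0.05 s, during which the arm holds its last target. There are 200 camera calls.

## Working session

There is one attempt and no reset: what is moved stays moved. The work goes in short steps, Python scripts to look and compute and a tool call to move; the robot and the scene stay as the last step left them, time stands still between calls to the robot, and variables do not carry over. Pictures are saved under pics/ and viewed, on a budget of 10 in all, crops included, one or two more only if the job needs it, and the job is handed in when it is done.

Besides the shell and the picture viewer there is one more tool, called after ">>>" as a command line: name --argument value ..., lists and objects as JSON in quotes. carry_out: Moves the arm, as the interface text tells. Its arguments: {"type":"object","properties":{"deltas":{"type":"string"},"newtons":{"type":"number"}},"required":["deltas"]}

```bash
mkdir -p pics
python3 - <<'E'
from rig import env
import cv2,numpy as np,pickle
d={}
for n in("scene","side"):
    f=env.grab_frame(n);d[n]=f;cv2.imwrite(f"pics/{n}0.png",f["pixels"][:,:,::-1]);print(n,f["K"].tolist(),(-f["R"].T@f["t"]).round(3),f["R"][2].round(2))
pickle.dump(d,open("f0.pkl","wb"))
s=env.sense();print(s["t"],s["tcp_pos"],s["orientation"],s["ft_force"],s["gripper_width"])
E
```

```text
scene [[435.38535679069554, 0.0, 321.63985418872636], [0.0, 435.38535679069554, 201.25388454558902], [0.0, 0.0, 1.0]] [ 0.657 -0.596  1.023] [-0.14  0.65 -0.75]
side [[417.3963250035868, 0.0, 316.27985784324943], [0.0, 417.3963250035868, 201.81684784238843], [0.0, 0.0, 1.0]] [0.499 1.062 1.011] [-0.01 -0.69 -0.73]
0.1 [0.21309605 0.45174639 0.25248921] [-6.86575746e-01 -3.06523249e+00  2.89344296e-03] [ 0.33239113 -0.62415106  0.31681178] 0.085011278123758
```

View pics/scene0.png

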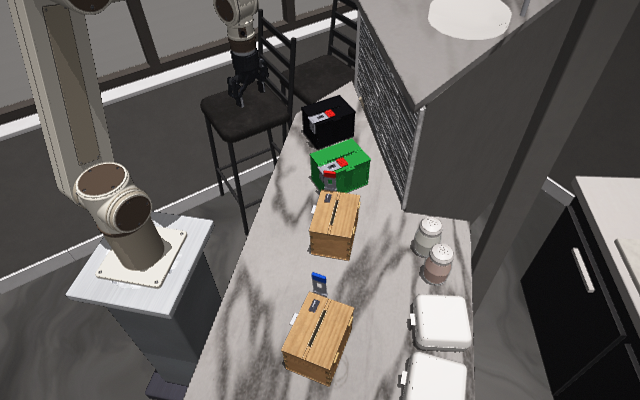

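View pics/side0.png

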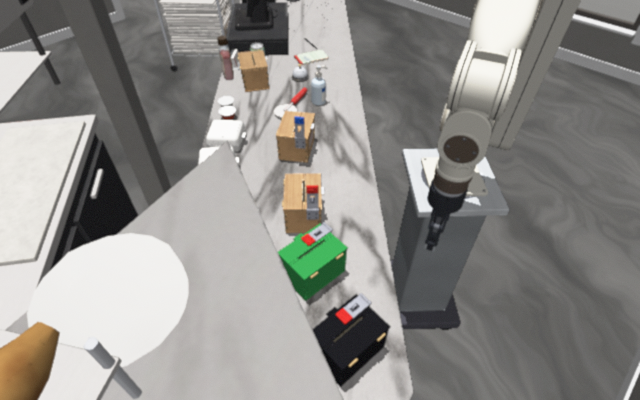

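Scene view: a wooden box with a red-tab hasp stands at (335,225), with the tab at (330,175). A wooden box with a blue tab is at (318,340), and green (340,165) and black (328,120) look-alikes have their hasps shut. Side view: the red one is at (303,203), blue at (296,137), and another wooden box is farther off at (253,70). The wooden box with the upright red-tabbed hasp fits the description. I'll confirm it in one enlarged crop.

Run:
```python
import cv2,numpy as np,pickle
d=pickle.load(open("f0.pkl","rb"))
a=d["scene"]["pixels"][155:265,295:375,::-1];b=d["side"]["pixels"][165:245,270:340,::-1]
a=cv2.resize(a,None,fx=5,fy=5,interpolation=cv2.INTER_CUBIC);b=cv2.resize(b,None,fx=5.5,fy=5.5,interpolation=cv2.INTER_CUBIC)
o=np.zeros((550,790,3),np.uint8);o[:,:400]=a;o[:440,402:787]=b
cv2.imwrite("pics/crop1.png",o)
```

```text
(no output)
```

View pics/crop1.png

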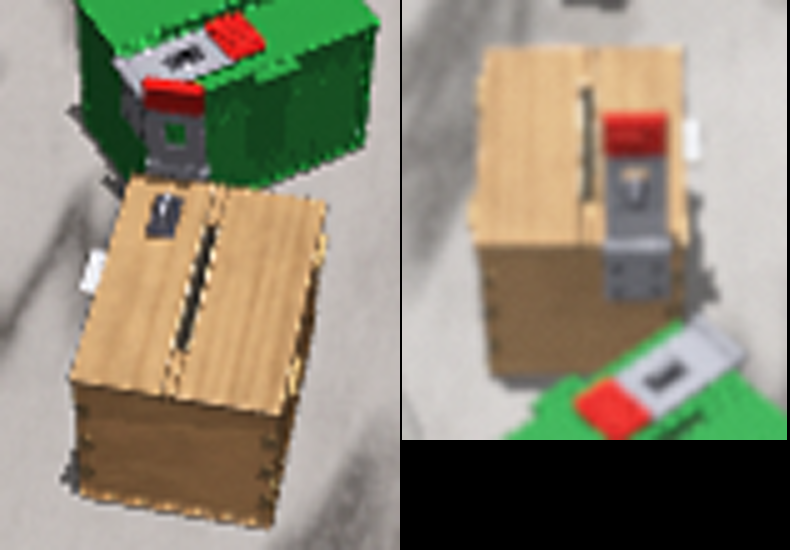

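Confirmed: it is a wooden box with an upright hasp and a red tab (scene (330,174), side (312,189)), and the staple shows on its lid at (328,198). The green box behind it has its hasp shut. Next I fit the box pose and hasp angle.

```bash
cat > h.py <<'E'
import numpy as np,pickle
from scipy.spatial.transform import Rotation as Ro
def proj(f,X):
    c=f["R"]@np.asarray(X,float)+f["t"];p=f["K"]@c;return p[:2]/p[2]
def box(p,q):  # box pose p=(x,y,yaw)
    c,s=np.cos(p[2]),np.sin(p[2]);return np.array([p[0]+c*q[0]-s*q[1],p[1]+s*q[0]+c*q[1],q[2]])
def hasp(p,a,u,r,n): # u along hinge from leaf centre
    return box(p,[-.028+u,.082-r*np.cos(a)+n*np.sin(a),.116+r*np.sin(a)+n*np.cos(a)])
E
python3 - <<'E'
from h import *
from scipy.optimize import least_squares
d=pickle.load(open("f0.pkl","rb"))
L=lambda sx,sy:lambda v:box(v,[sx*.0635,sy*.077,.113])
H=lambda u,r,n:lambda v:hasp(v,v[3],u,r,n)
o=[("scene",321,190.6,L(-1,1)),("scene",360,195.6,L(1,1)),("scene",350.6,237.4,L(1,-1)),("scene",309.6,231,L(-1,-1)),
("side",285.1,173.5,L(1,-1)),("side",321.5,173.5,L(-1,-1)),("side",321.5,209.2,L(-1,1)),("side",283.6,209.2,L(1,1)),
("scene",324,171,H(-.017,.084,.006)),("scene",335.8,172,H(.017,.084,.006)),("scene",324,176.6,H(-.017,.058,-.002)),("scene",335.8,177.6,H(.017,.058,-.002)),
("side",306.7,193.2,H(.017,.058,.006)),("side",318.2,193.2,H(-.017,.058,.006))]
fun=lambda v:np.concatenate([proj(d[c],g(v))-[x,y] for c,x,y,g in o])
r=least_squares(fun,[.45,.1,0,1.57],loss="soft_l1")
print(r.x.round(4));print(fun(r.x).reshape(-1,2).round(1).tolist())
v=r.x
for rr in(0,.042,.071,.084):print(rr,hasp(v,v[3],0,rr,0).round(4),hasp(v,0,0,rr,0).round(4))
from rig import env
s=env.sense();R=Ro.from_rotvec(s["orientation"]).as_matrix();print(R.round(3).tolist())
E
```

```text
[ 0.5244  0.1646 -0.015   1.3391]
[[-2.9, -2.1], [1.8, -0.5], [2.1, 0.4], [-4.3, -1.1], [-2.5, -0.4], [1.2, -0.8], [2.2, -0.6], [-3.5, -0.1], [-0.6, -1.1], [-0.1, -0.4], [-0.6, 0.8], [-0.3, 1.6], [-1.5, 0.4], [-0.9, 0.2]]
0 [0.4976 0.2471 0.116 ] [0.4976 0.2471 0.116 ]
0.042 [0.4974 0.2374 0.1569] [0.497  0.2051 0.116 ]
0.071 [0.4973 0.2308 0.1851] [0.4965 0.1761 0.116 ]
0.084 [0.4973 0.2278 0.1978] [0.4963 0.1631 0.116 ]
[[-0.904, 0.427, -0.001], [0.427, 0.904, -0.002], [-0.0, -0.002, -1.0]]
```

>>> carry_out --deltas "-0.0326 -0.0025 0 0 0 0 1; -0.0326 -0.0025 0 0 0 0 1; -0.0326 -0.0025 0 0 0 0 1; -0.0326 -0.0025 0 0 0 0 1; -0.0326 -0.0025 0 0 0 0 1" --newtons 60

```text
t: 0.52
tcp_pos: [0.3563, 0.3703, 0.2529]
orientation: [-0.686, -3.065, 0.001]
ft_force: [0.1, 1.0, -0.8]
gripper_width: 0.0259
```

>>> carry_out --deltas "-0.0326 -0.0025 0 0 0 0 1; -0.0326 -0.0025 0 0 0 0 1; -0.0326 -0.0025 0 0 0 0 1; -0.0326 -0.0025 0 0 0 0 1; -0.0326 -0.0025 0 0 0 0 1"

```text
t: 0.93
tcp_pos: [0.4985, 0.2893, 0.2527]
orientation: [-0.687, -3.065, 0.001]
ft_force: [-0.1, 0.6, 0.1]
gripper_width: 0.0001
```

>>> carry_out --deltas "0 0 0 0 0 6.56 1; 0 0 0 0 0 6.56 1; 0 0 0 0 0 6.56 1; 0 0 0 0 0 6.56 1; 0 0 0 0 0 6.56 1"

```text
t: 1.35
tcp_pos: [0.4974, 0.2901, 0.2525]
orientation: [-1.532, -2.742, 0.002]
ft_force: [0.1, 0.0, -0.5]
gripper_width: -0.0002
```

>>> carry_out --deltas "0 0 0 0 0 6.56 1; 0 0 0 0 0 6.56 1; 0 0 0 0 0 6.56 1; 0 0 0 0 0 6.56 1; 0 0 0 0 0 6.56 1"

```text
t: 1.77
tcp_pos: [0.4972, 0.2903, 0.2526]
orientation: [-2.244, -2.198, 0.002]
ft_force: [-0.1, -0.0, -0.9]
gripper_width: -0.0002
```

```bash
cat > look.py <<'E'
from rig import env
import cv2,numpy as np,sys
from h import *
s=env.sense();R=Ro.from_rotvec(s["orientation"]).as_matrix();print(s["t"],s["tcp_pos"].round(4),R.round(3).tolist(),s["ft_force"].round(1))
o=np.zeros((550,800,3),np.uint8)
a,b=env.grab_frame("scene"),env.grab_frame("side")
a=a["pixels"][145:255,295:375,::-1];b=b["pixels"][155:235,270:340,::-1]
o[:,:400]=cv2.resize(a,(400,550),interpolation=cv2.INTER_CUBIC);o[:440,402:787]=cv2.resize(b,(385,440),interpolation=cv2.INTER_CUBIC)
cv2.imwrite(f"pics/{sys.argv[1]}.png",o)
E
python3 look.py c2
```

```text
1.7667 [0.4972 0.2903 0.2526] [[0.021, 1.0, -0.001], [1.0, -0.021, -0.001], [-0.001, -0.001, -1.0]] [-0.1 -0.  -0.9]
```

View pics/c2.png

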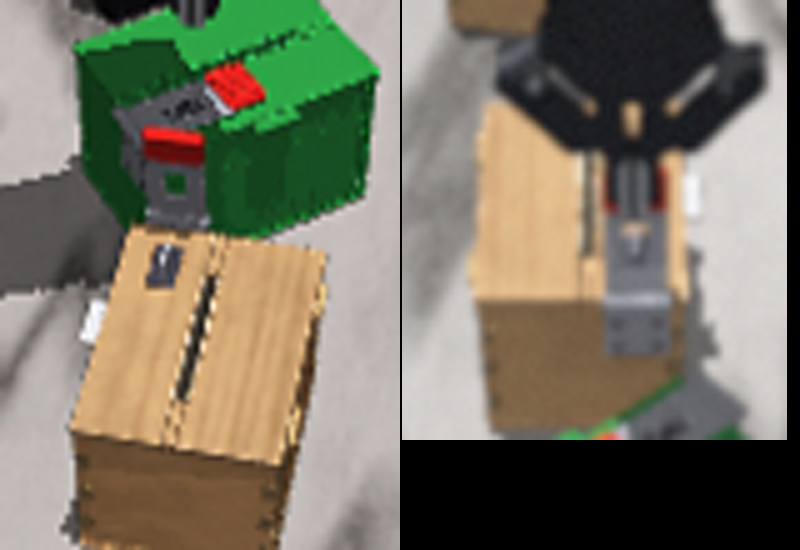

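The finger sits straight behind the red tab, in line with it in x: side crop at about (635,185), tab (635,190), green box clear below. I'll descend, then sweep towards -y.

>>> carry_out --deltas "0 0 0.011 0 0 0 1; 0 0 0.011 0 0 0 1; 0 0 0.011 0 0 0 1; 0 0 0.011 0 0 0 1; 0 0 0.011 0 0 0 1"

```text
t: 2.28
tcp_pos: [0.4973, 0.2904, 0.1974]
orientation: [-2.234, -2.208, 0.001]
ft_force: [-0.1, 0.0, 0.2]
gripper_width: -0.0001
```

>>> carry_out --deltas "-0.01 0 0 0 0 0 1; -0.01 0 0 0 0 0 1; -0.01 0 0 0 0 0 1; -0.01 0 0 0 0 0 1; -0.01 0 0 0 0 0 1"

```text
t: 2.7
tcp_pos: [0.4971, 0.2394, 0.1993]
orientation: [2.238, 2.204, 0.003]
ft_force: [0.3, 0.8, -0.7]
gripper_width: 0.0
```

>>> carry_out --deltas "-0.008 0 0.001 0 0 0 1; -0.008 0 0.002 0 0 0 1; -0.008 0 0.004 0 0 0 1; -0.007 0 0.006 0 0 0 1; -0.007 0 0.006 0 0 0 1"

```text
t: 3.12
tcp_pos: [0.4962, 0.2018, 0.1788]
orientation: [2.238, 2.205, 0.0]
ft_force: [0.1, -0.9, 0.2]
gripper_width: -0.0
```

Now at y=.202 with the tip at z≈.157. I continue down the arc.

>>> carry_out --deltas "-0.006 0 0.006 0 0 0 1; -0.006 0 0.006 0 0 0 1; -0.005 0 0.006 0 0 0 1; -0.005 0 0.005 0 0 0 1; -0.003 0 0.003 0 0 0 1"

```text
t: 3.53
tcp_pos: [0.4954, 0.1768, 0.1522]
orientation: [-2.238, -2.204, 0.002]
ft_force: [-0.0, -0.1, -0.1]
gripper_width: 0.0
```

```bash
python3 look.py c3
```

```text
3.5333 [0.4954 0.1768 0.1522] [[0.015, 1.0, -0.001], [1.0, -0.015, -0.001], [-0.001, -0.001, -1.0]] [-0.  -0.1 -0.1]
```

View pics/c3.png

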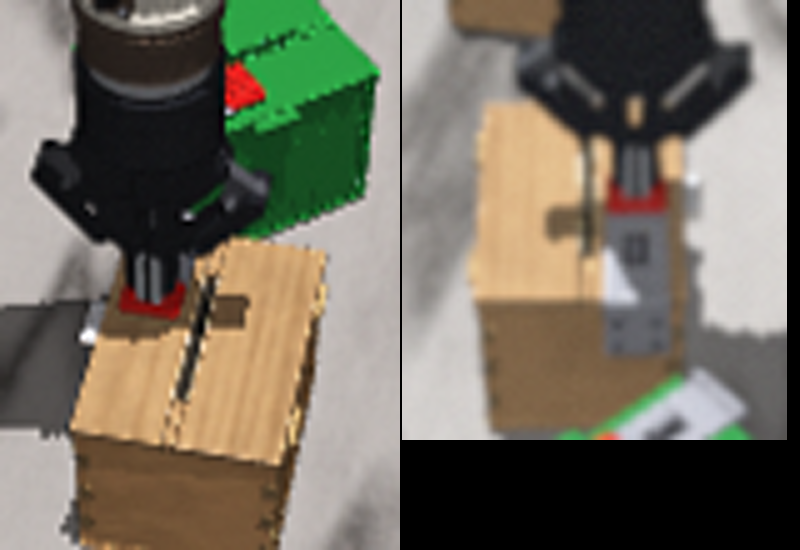

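The leaf is nearly flat with the tab under the finger: side crop (637,195), scene crop (152,297). The box has not moved. I'll press gently.

>>> carry_out --deltas "0 0 0.002 0 0 0 1; 0 0 0.002 0 0 0 1; 0 0 0.002 0 0 0 1; 0 0 0.001 0 0 0 1; 0 0 0 0 0 0 1"

```text
t: 4.05
tcp_pos: [0.4957, 0.1777, 0.1461]
orientation: [-2.237, -2.205, 0.0]
ft_force: [-0.6, 0.3, -0.0]
gripper_width: -0.0
```

>>> carry_out --deltas "0 0 0.001 0 0 0 1; 0 0 0.001 0 0 0 1; 0 0 0 0 0 0 1; 0 0 0 0 0 0 1; 0 0 0 0 0 0 1"

```text
t: 4.47
tcp_pos: [0.4958, 0.1775, 0.1443]
orientation: [-2.238, -2.205, -0.0]
ft_force: [-0.0, 0.3, -1.0]
gripper_width: 0.0002
```

>>> carry_out --deltas "0 0 0.001 0 0 0 1; 0 0 0 0 0 0 1; 0 0 0 0 0 0 1; 0 0 0 0 0 0 1; 0 0 0 0 0 0 1"

```text
t: 4.88
tcp_pos: [0.496, 0.1776, 0.144]
orientation: [2.238, 2.205, 0.001]
ft_force: [-1.5, -0.5, 4.6]
gripper_width: -0.0001
```

>>> carry_out --deltas "0 0 0.001 0 0 0 1; 0 0 0 0 0 0 1; 0 0 0 0 0 0 1; 0 0 0 0 0 0 1; 0 0 0 0 0 0 1"

```text
t: 5.3
tcp_pos: [0.496, 0.1775, 0.1438]
orientation: [2.238, 2.204, 0.002]
ft_force: [-3.8, -0.7, 11.0]
gripper_width: 0.0002
```

>>> carry_out --deltas "0 0 0.001 0 0 0 1; 0 0 0 0 0 0 1; 0 0 0 0 0 0 1; 0 0 0 0 0 0 1; 0 0 0 0 0 0 1"

```text
t: 5.72
tcp_pos: [0.4961, 0.1776, 0.1436]
orientation: [2.237, 2.204, 0.003]
ft_force: [-4.1, -1.2, 15.5]
gripper_width: 0.0
```

>>> carry_out --deltas "0 0 -0.008 0 0 0 1; 0 0 -0.02 0 0 0 1; 0 0 -0.03 0 0 0 1; 0 0 -0.03 0 0 0 1; 0 0 -0.02 0 0 0 1"

```text
t: 6.13
tcp_pos: [0.4965, 0.1777, 0.2518]
orientation: [2.237, 2.204, 0.004]
ft_force: [0.8, 0.0, 0.3]
gripper_width: -0.0001
```

>>> carry_out --deltas "0.03 0 0 0 0 0 1; 0.03 0 0 0 0 0 1; 0.03 0 0 0 0 0 1; 0.03 0 0 0 0 0 1; 0.02 0 0 0 0 0 1"

```text
t: 6.55
tcp_pos: [0.4977, 0.32, 0.2488]
orientation: [-2.236, -2.206, -0.001]
ft_force: [1.1, -0.2, -0.5]
gripper_width: -0.0001
```

```bash
python3 look.py c4
python3 - <<'E'
from rig import env
import cv2
cv2.imwrite("pics/scene5.png",env.grab_frame("scene")["pixels"][:,:,::-1])
E
```

```text
6.55 [0.4977 0.32   0.2488] [[0.013, 1.0, -0.0], [1.0, -0.013, 0.001], [0.001, -0.0, -1.0]] [ 1.1 -0.2 -0.5]
```

View pics/c4.png

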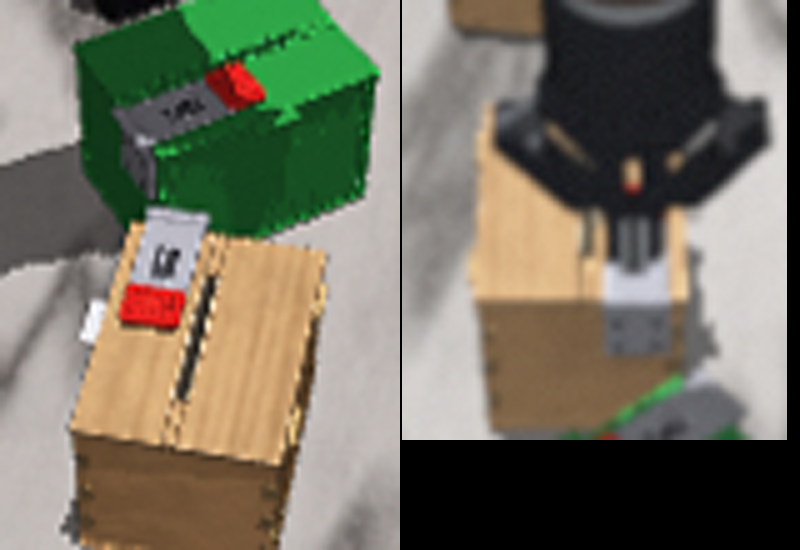

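View pics/scene5.png

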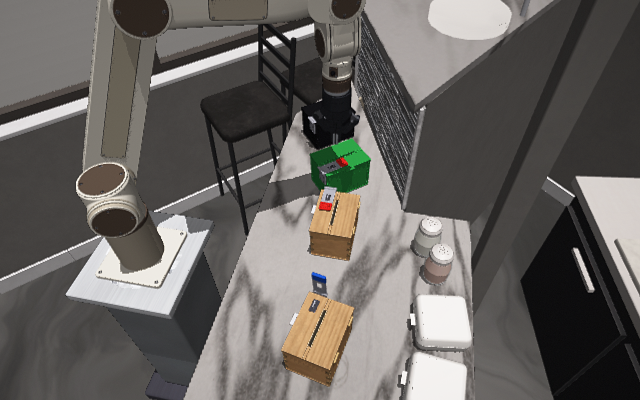

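The red hasp lies flat with the staple through its slot: scene (328,197), tab (325,207). The blue hasp is still up at (319,283), and all the boxes stand where they were. I'm handing in.

```bash
python3 -c "
from rig import env
print(env.sign_off())"
```

```text
the job is handed in; nothing more can be done
None
```

The red-tabbed hasp is fastened and the job is handed in. I swung the hasp over with the closed fingers, pressed it down on its tab to about 15 N, and then backed the arm clear.

**Last checks:**
- **Hasp home:** the fingertips stopped at z ≈ 121.6 mm, against 122 mm for the tab top when home. Pressing further raised the force but hardly moved the tip. The last picture shows the leaf flat with the staple through its slot.
- **Everything else:** the blue hasp is still up, and neither wooden box nor the green box shows any movement in the picture. The arm mostly hid the black box in that picture, but it went nowhere near it at lid height.
- **Limits:** the hand-in came at about 6.6 s of the 29 s allowed. The highest force reading was about 16 N.

**Disagreement:** the outer lid corners fitted only to 2–4 pixels, as if the lid is narrower in x than the stated 127 mm. The hasp points fitted to about 1.5 pixels, and I worked from those.

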